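# Push the new diya out of its mould with the ejector rod

## Task

The new clay diya is stuck in the silicone mould that lies mouth-down on the knock-out stand. Take the ejector rod out of its holder, feel with its tip for the hole in the mould's top, and push the diya right out so that it lies flat on the cork pad beneath, never pressing on the mould, the stand or the diya with more than 25 N. Then put the rod back upright in its holder with its collar resting on top, and leave everything else where it is.

Things in the scene. Friction and masses are not known exactly. Their poses are not given: they have to be found in the camera images.
- rod: Ejector rod, 107 mm, 0.12 kg: plain straight steel shaft of 10 mm diameter and 55 mm length with a flat tip, then a brass collar 32 mm wide, 6 mm thick (55 to 61 mm from the tip), then a round wooden handle 24 mm wide (61 to 107 mm). Origin: centre of the tip; z up along the rod. Starts upright in the holder, collar on the holder's top, tip 7 mm above the chowki. Take it by the handle from above.
- holder: The rod's holder: a fixed turned wooden post 62 mm high, 52 mm wide at the top, 68 mm at the foot, with an upright hole of 16 mm diameter right through its centre. Origin: centre of its underside on the chowki; z up.
- stand: Fixed wooden knock-out stand, 116 x 116 mm, x and y along its sides, z up. Origin: centre of its underside on the chowki. Base board to z 6 mm, on it a round cork pad 72 mm wide, top at z 10 mm; four corner posts; top board from z 27 to 33 mm with a hole 60 mm wide in the middle. The mould lies on the top board inside a raised wooden ring.
- stand_seat (a point): Centre of the stand's top board (z 33 mm). The mould lies here mouth-down, centred on this point: off-white hard silicone, round, fluted, 85 mm wide at its flange, 64 mm at its flat top, 40 mm high. It may lie turned any way round in the ring, and this turn is not measured. It gives about 1 mm per 6 to 8 N of push, sideways or down.
- stand_top (a point): Centre of the mould's flat top (z 73 mm of the stand). The mouth of the upright ejector bore in this top is not central: the bore's axis is 3.5 mm from this point, in a direction that depends on how the mould lies and is not measured. Bore 12 mm wide, square-edged, 13 mm long, opening into the cavity where the diya sits.
- new_diya: New terracotta diya, round straight-sided cup 46 mm wide, 18 mm high, 45 g, upside down in the mould. Origin: centre of its lower (rim) side; z up. Starts held by the springy lip of the mould's mouth, its flat upper side 14 to 15 mm below the mould's top. Breaking it loose takes 8 to 17 N, one side often yielding first, sliding on 2 to 6 N; the lip lets go at 36 to 39 mm and it drops to the pad.
- stand_pad (a point): Centre of the cork pad's top on the stand (z 10 mm), where the diya must come to lie. Lying flat on the pad, the diya's upper side is 45 mm below the mould's top, so a rod pushed deeper than that crushes it against the pad.
- diya1: Yellow ceramic diya, a small bowl 67 mm wide and 24 mm high with a pinched spout along its x. Origin: centre of its underside. Not to be disturbed.
- diya2: Another yellow ceramic diya, as diya1. Not to be disturbed.
- diya3: Another yellow ceramic diya, as diya1. Not to be disturbed.
- diya4: Another yellow ceramic diya, as diya1. Not to be disturbed.
- kalash: Round-bellied steel kalash, 108 mm wide, 120 mm high. Origin: centre of its underside. Not to be disturbed.
- pillbox: Blue plastic cylindrical box with a ribbed twist cap, 37 mm wide, 58 mm high, standing. Origin: centre of its underside. Not to be disturbed.
- lighter: Gas lighter lying flat: black handle 112 x 26 x 22 mm along -x of its origin, steel barrel of 13 mm diameter and 108 mm length along +x. Origin: on its underside where handle and barrel meet. Not to be disturbed.
There are look-alikes about, which are no part of the job. What is meant by the rod is not green, pink or red, and is the smaller of those in its own colour.

How it is judged:
By the outcome, as a careful person would: the job done as asked, in the order asked, and still so for the second after the job is handed in, with the robot touching nothing.
It also fails if it takes over 64 s, if anything falls off the work surface, if the arm or the gripper's body presses on something with over 40 N, if the wrist force passes 120 N, or if a joint passes its speed limit or range.

## Robot

A 6-joint arm with a two-finger parallel gripper is mounted at the origin on the work surface. World frame = base frame: x ahead of the robot, y to its left, z up, the work surface at z = 0. Lengths are in m, angles in rad, forces in N, time in s.
With the tool pointing down it reaches from about 0.35 to 0.975 m from the base axis. Payload 7.1 kg.
Tool frame: the origin (TCP) lies midway between the tips of the shut fingers; the grasp point (between the pads) lies 19 mm behind it; z points along the fingers, y is the line along which they close (so a half turn about z gives the same grasp; the last joint's range is limited). The gripper opens to 88 mm and grips with 3 to 60 N. Pads are 20 mm wide; open, the fingers measure 115 mm over their backs; the gripper's body (75 mm by 178 mm) begins 61 mm behind the grasp point.
Start: joints at [1.155, 0.423, 1.63, -0, 1.089, -0.019], TCP at [0.242, 0.576, 0.223] pointing down, gripper open.
Joint ranges: [-3, 3], [-0.9, 2.11], [0.09, 2.58], [-1.31, 4.45], [0.11, 2.69], [-2.54, 2.54]. Speed limits (rad/s): [2.39, 2.39, 3.01, 3.14, 3.14, 3.14].

## Interface

Orientations are given as a unit quaternion [w, x, y, z].
In Python, from station import move_pose, movel, movej, command_gripper, wait, inverse_kinematics, read_camera, camera_info, MotionError, job_done, get_time, get_joint_pos, get_qvel, get_effort, get_tcp_pos, get_ee_rot, get_ft_force, get_ft_torque, get_grip_width, get_finger_force gives the robot as it stands. Calls block until the motion is done:
- move_pose(position, orientation): joint-space move of the TCP to a pose.
- movel(position, frame=None, v=0.15, until_force=None): straight line of the TCP; frame=None keeps the orientation; v is the mean speed in m/s. With until_force (N) it stops when the force on the tool has changed by that much, and returns True; else False.
- movej(angles): joint-space move.
- command_gripper(opening): opening from 0.0 (shut) to 1.0 (fully open); the grip force is fixed at half the most; returns when the fingers have stopped.
- wait(seconds).
- inverse_kinematics(position, orientation): joint angles nearest the present ones, or None.
- read_camera(name): name is "scene" or "top" or "wrist"; returns the picture (420x560x3 uint8, red, green, blue); there is no depth.
- camera_info(name): a dict with "intrinsics" (3x3 intrinsics, pixels), "T" (4x4, takes a point from camera to world coordinates); the wrist camera has in their place "tool_from_camera" (4x4, takes a point from camera to tool coordinates, whose origin is the TCP and whose axes are the flange's). Camera axes: x right, y up, looking along -z (the intrinsics and any distortion apply to the point x, -y, -z); pixel columns grow to the right and rows downward; lengths in m; the calibration is good to about 2 mm. A picture is of the moment at which its call begins: read the wrist's pose just before it. camera_info takes no time and is no camera call.
A pose or a line that the arm cannot do raises MotionError and nothing moves.
- job_done(): hands the job in; it is judged then, once.
Readings, each from a call of its own:
- get_time(): time.
- get_joint_pos(): joint angles.
- get_qvel(): joint speeds.
- get_effort(): joint torques, N m.
- get_tcp_pos(): TCP position.
- get_ee_rot(): TCP orientation.
- get_ft_force(): force on the tool from outside, world axes, zero at the start.
- get_ft_torque(): the same for the moment, N m.
- get_grip_width(): opening from 0.0 (shut) to 1.0 (fully open).
- get_finger_force(): force on a finger pad.
Only numpy, scipy, OpenCV 4.12 (cv2) and the standard library are available. Lean on these libraries where they do the work, as an engineer would, in place of code of your own. Each camera call takes 0.05 s, during which the arm holds its last target. There are 200 camera calls.

## Working session

There is one attempt and no reset: what is moved stays moved. The work goes in short steps, each a Python script; the robot and the scene stay as the last script left them, time stands still between calls to the robot, and variables do not carry over. Pictures are saved under pics/ and viewed, at most 10 in all, crops included, and the job is handed in when it is done.

```bash
ls; mkdir -p pics
python3 - <<'E'
from station import *
import cv2,numpy as np
np.set_printoptions(precision=4,suppress=True)
a=read_camera("scene");b=read_camera("top")
cv2.imwrite("pics/scene.png",a[:,:,::-1]);cv2.imwrite("pics/top.png",b[:,:,::-1])
for n in("scene","top","wrist"):print(n,camera_info(n))
print(get_ee_rot(),get_tcp_pos(),get_time())
E
```

```text
pics
scene {'intrinsics': array([[455.1673,   0.    , 278.379 ],
       [  0.    , 455.1673, 213.6304],
       [  0.    ,   0.    ,   1.    ]]), 'T': array([[ 0.8583, -0.2935,  0.4209,  0.9263],
       [ 0.5129,  0.4675, -0.7199, -0.7351],
       [ 0.0145,  0.8338,  0.5518,  0.6512],
       [ 0.    ,  0.    ,  0.    ,  1.    ]])}
top {'intrinsics': array([[385.3599,   0.    , 270.7607],
       [  0.    , 385.3599, 209.0621],
       [  0.    ,   0.    ,   1.    ]]), 'T': array([[-0.0235,  0.9902, -0.1378,  0.3454],
       [-0.9995, -0.0204,  0.0238,  0.016 ],
       [ 0.0208,  0.1383,  0.9902,  1.0813],
       [ 0.    ,  0.    ,  0.    ,  1.    ]])}
wrist {'intrinsics': array([[375.1398,   0.    , 279.5642],
       [  0.    , 375.1398, 208.2419],
       [  0.    ,   0.    ,   1.    ]]), 'tool_from_camera': array([[-0.0003,  0.9652,  0.2616,  0.0705],
       [ 1.    ,  0.0002,  0.0006, -0.0008],
       [ 0.0005,  0.2616, -0.9652, -0.1617],
       [ 0.    ,  0.    ,  0.    ,  1.    ]])}
[-0.0001  0.1971  0.9804 -0.0007] [0.2413 0.576  0.222 ] 0.1
```

View pics/scene.png

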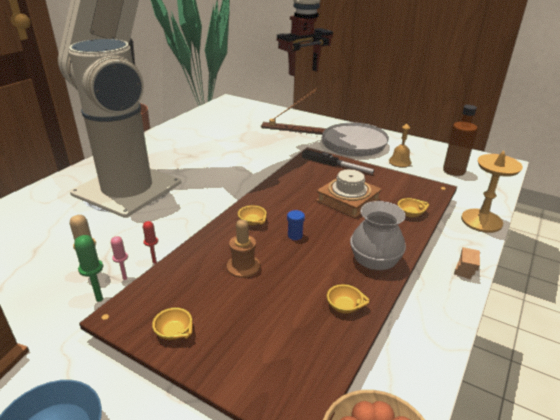

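View pics/top.png

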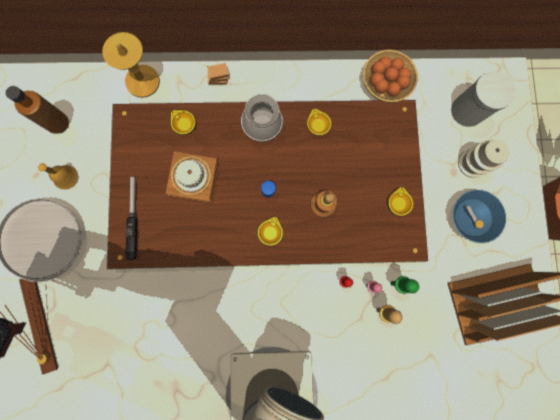

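The scene picture shows the rod in its holder at about (243,245), the stand with the mould at (350,185), and a larger brown look-alike at (80,230). In the top picture the rod is at (326,200) and the mould at (190,174), with the bore visible as a dark spot. Next I triangulate, including the chowki's brass studs to get its height.

```bash
cat > h.py <<'E'
from station import *
import cv2,numpy as np
from scipy.spatial.transform import Rotation as R
np.set_printoptions(precision=4,suppress=True)
def mat(q): return R.from_quat(np.r_[q[1:],q[0]]).as_matrix()
def camT(n,pose=None):
    c=camera_info(n)
    if n!="wrist": return c["intrinsics"],c["T"]
    p,q=pose; T=np.eye(4);T[:3,:3]=mat(q);T[:3,3]=p
    return c["intrinsics"],T@c["tool_from_camera"]
def ray(n,px,pose=None):
    K,T=camT(n,pose)
    d=np.array([(px[0]-K[0,2])/K[0,0],-(px[1]-K[1,2])/K[1,1],-1.])
    d=T[:3,:3]@d; return T[:3,3],d/np.linalg.norm(d)
def onz(n,px,z,pose=None):
    o,d=ray(n,px,pose); return o+d*(z-o[2])/d[2]
def tri(*v):
    A=np.zeros((3,3));b=np.zeros(3);rs=[ray(*x) for x in v]
    for o,d in rs:
        P=np.eye(3)-np.outer(d,d);A+=P;b+=P@o
    p=np.linalg.solve(A,b)
    return p,max(np.linalg.norm((np.eye(3)-np.outer(d,d))@(p-o)) for o,d in rs)
def down(yaw): # tool z down, tool y along world angle yaw
    y=np.array([np.cos(yaw),np.sin(yaw),0]);z=np.array([0,0,-1.]);x=np.cross(y,z)
    q=R.from_matrix(np.c_[x,y,z]).as_quat(); return np.r_[q[3],q[:3]]
def shot(name):
    p,q=np.array(get_tcp_pos()),np.array(get_ee_rot())
    im=read_camera("wrist")[:,:,::-1].copy(); cv2.imwrite("pics/"+name,im); return im,(p,q)
E
python3 - <<'E'
from h import *
print(tri(("scene",(105,317)),("top",(416,250))),tri(("scene",(443,188)),("top",(124,113))))
print("mould top",tri(("scene",(350,176)),("top",(190,172))))
print("pill",tri(("scene",(296,216)),("top",(268,188))))
print("rod top",tri(("scene",(242,226)),("top",(329,197))))
a=cv2.imread("pics/scene.png");b=cv2.imread("pics/top.png")
c=np.hstack([cv2.resize(x,(400,400),interpolation=cv2.INTER_CUBIC) for x in (a[210:280,210:280],b[165:235,290:360])])
cv2.imwrite("pics/c1.png",c)
E
```

```text
(array([ 0.3715, -0.3965,  0.045 ]), np.float64(0.0019480762927987021)) (array([0.7707, 0.3955, 0.0439]), np.float64(0.001622568632495792))
mould top (array([0.5805, 0.1972, 0.1166]), np.float64(0.001264351501853293))
pill (array([ 0.5395, -0.0008,  0.0968]), np.float64(0.0019545819087098313))
rod top (array([ 0.5032, -0.1507,  0.146 ]), np.float64(0.000582266067754686))
```

View pics/c1.png

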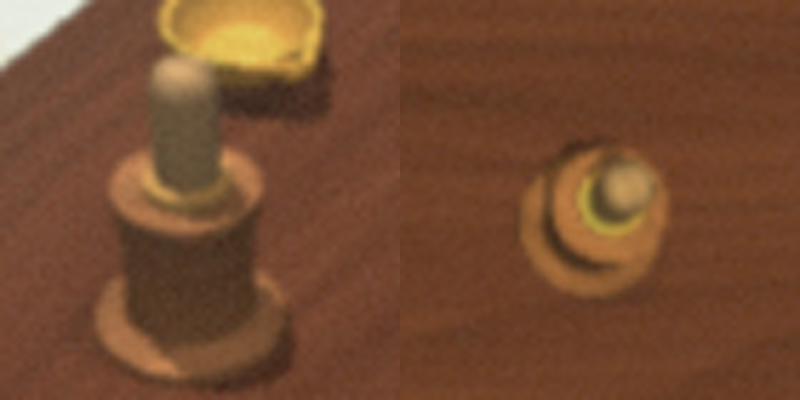

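Run:
```python
from h import *
print("rod top@.158",onz("scene",(241.9,222.6),.158),onz("top",(329.4,198.2),.158))
q=down(0.)
m=np.array([.5805,.1972])
move_pose([*m,.225],q); im,p=shot("wm.png"); print(p,get_time())
move_pose([.505,-.150,.26],q); im2,p2=shot("wr.png"); print(p2,get_time(),get_joint_pos())
import json;json.dump([[x.tolist() for x in p],[x.tolist() for x in p2]],open("poses.json","w"))
cv2.imwrite("pics/w2.png",np.hstack([cv2.resize(x[60:360,140:420],(400,428)) for x in (im,im2)]))
```

```text
rod top@.158 [ 0.5071 -0.1551  0.158 ] [ 0.4977 -0.1498  0.158 ]
(array([0.5802, 0.1981, 0.225 ]), array([-0.0001,  0.7066,  0.7076,  0.    ])) 1.9917
(array([ 0.5054, -0.1493,  0.2599]), array([-0.    ,  0.7068,  0.7074,  0.0001])) 3.3833 [-0.3095  0.2348  1.8107  0.0003  1.0963 -0.3109]
```

View pics/w2.png

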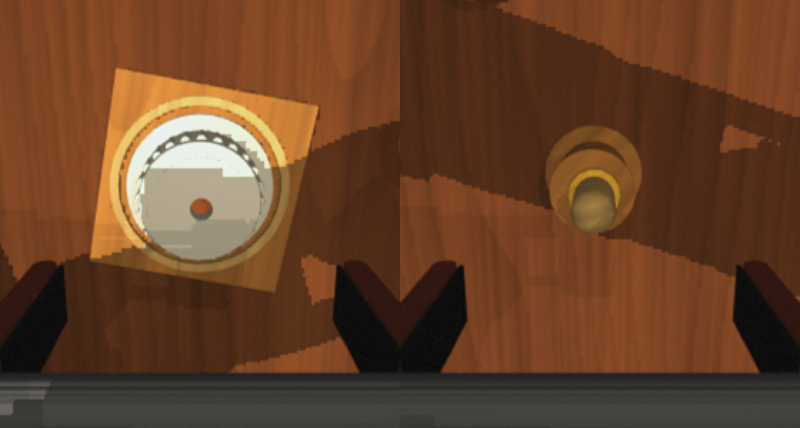

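Left: the stand is turned by roughly 10°, with the bore at crop (201,208). Right: the rod's handle top is at crop (594,212) and its collar ring at (593,190). Next I compute precise positions from masks.

Run:
```python
from h import *
import json
P=json.load(open("poses.json"))
im=cv2.imread("pics/wm.png");im2=cv2.imread("pics/wr.png")
# bore: saturated pixels inside the mould
c=im[190:225,265:300].astype(int)
hsv=cv2.cvtColor(im,cv2.COLOR_BGR2HSV)
mk=np.zeros(im.shape[:2],np.uint8); s=((hsv[...,1]>70)|(hsv[...,2]<95))
mk[190:225,262:300]=s[190:225,262:300]*255
n,l,st,ce=cv2.connectedComponentsWithStats(mk)
for i in range(1,n):
  if st[i,4]>20:
    b=st[i]; ctr=(b[0]+(b[2]-1)/2,b[1]+(b[3]-1)/2); print("bore",b,ce[i],onz("wrist",ctr,.117,P[0]))
# ring/stand: white flange+ring ; world scale
K,T=camT("wrist",P[1])
for px,z in(((275.8,208.6),.158),):print("handle top",onz("wrist",px,z,P[1]))
a=cv2.resize(im[130:260,215:345],(400,400),interpolation=cv2.INTER_CUBIC)
b=cv2.resize(im2[130:260,210:340],(400,400),interpolation=cv2.INTER_CUBIC)
cv2.imwrite("pics/z.png",cv2.convertScaleAbs(np.hstack([a,b]),alpha=1.4))
```

```text
bore [273 199  16  14 170] [280.4706 205.2529] [0.5813 0.1974 0.117 ]
handle top [ 0.5031 -0.1508  0.158 ]
```

View pics/z.png

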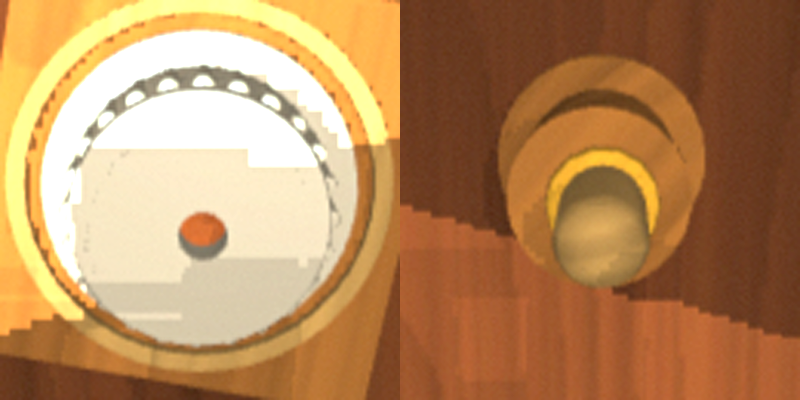

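Run:
```python
from h import *
import json
P=json.load(open("poses.json"))
f=lambda u,v,x0:((u+.5)*.325-.5+x0,(v+.5)*.325-.5+130)
print("bore",onz("wrist",f(203,236,215),.117,P[0]),"mould",onz("wrist",f(203.5,216.5,215),.117,P[0]))
for n,u,v,z in(("handle",202,238,.158),("collar",203.5,208,.112),("htop",199.5,198,.106),("foot",201.5,156,.05)):
    print(n,onz("wrist",f(u,v,210),z,P[1]))
```

```text
bore [0.5814 0.1967 0.117 ] mould [0.5815 0.2016 0.117 ]
handle [ 0.5027 -0.1496  0.158 ]
collar [ 0.5026 -0.1533  0.112 ]
htop [ 0.5014 -0.1519  0.106 ]
foot [ 0.5014 -0.1508  0.05  ]
```

Run:
```python
from h import *
command_gripper(0.55)
print(movel([.5027,-.1515,.117],v=.12,until_force=6),get_tcp_pos(),get_ft_force())
command_gripper(0.0)
print(get_grip_width()*88,get_finger_force(),get_tcp_pos(),get_ft_force(),get_ft_torque())
movel([.5027,-.1515,.21],v=.15); wait(.2)
print(get_tcp_pos(),get_ft_force(),get_ft_torque(),get_grip_width()*88,get_time())
im,p=shot("g.png")
s=read_camera("scene")[:,:,::-1]
cv2.imwrite("pics/g2.png",np.hstack([cv2.resize(im[100:420,120:440],(400,400)),cv2.resize(s[150:290,190:330],(400,400))]))
```

```text
False [ 0.5032 -0.1517  0.1176] [ 0.8465  0.6368 -0.5402]
23.559844429849743 30.000484585762024 [ 0.5027 -0.1515  0.1172] [-1.0268 -0.4393  2.5176] [ 0.0734  0.2754 -0.0065]
[ 0.5021 -0.1513  0.2089] [ 0.9756  0.1371 -1.6063] [-0.0675 -0.0234 -0.0328] 23.77900880807052 6.975
```

View pics/g2.png

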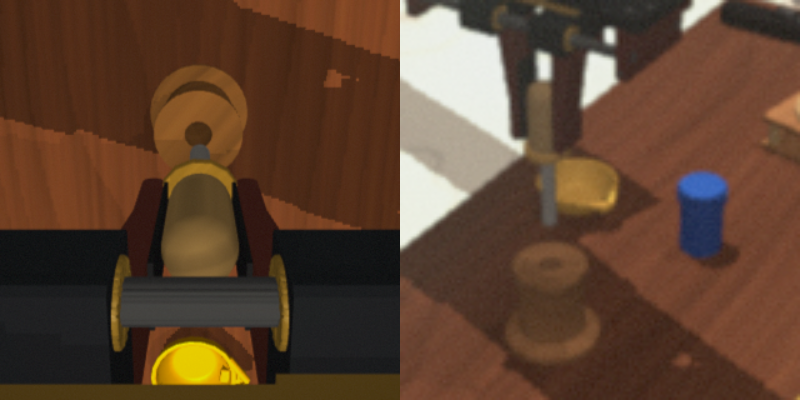

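The rod is held upright between the pads, with its tip at left-crop (199,150). The emptied holder's hole is at (198,134). I'll carry it over the bore and look from close.

Run:
```python
from h import *
import json
p0=(get_tcp_pos(),get_ee_rot())
print("hole",onz("wrist",(120+198*.8,100+134*.8),.106,p0))
print("tip far edge",onz("wrist",(120+199*.8,100+145*.8),.209-.066,p0),p0[0])
move_pose([.55,.08,.215],down(0.))
move_pose([.5814,.1970,.195],down(0.)); wait(.1)
print(get_tcp_pos(),get_ft_force(),get_time())
im,p=shot("b.png"); json.dump([np.array(x).tolist() for x in p],open("pb.json","w"))
cv2.imwrite("pics/b2.png",cv2.resize(im[150:300,180:380],(800,600),interpolation=cv2.INTER_CUBIC))
```

```text
hole [ 0.5017 -0.1521  0.106 ]
tip far edge [ 0.5024 -0.148   0.143 ] [ 0.5023 -0.1514  0.2092]
[0.5814 0.1953 0.195 ] [-0.6066 -0.5708 -1.7217] 8.675
```

View pics/b2.png

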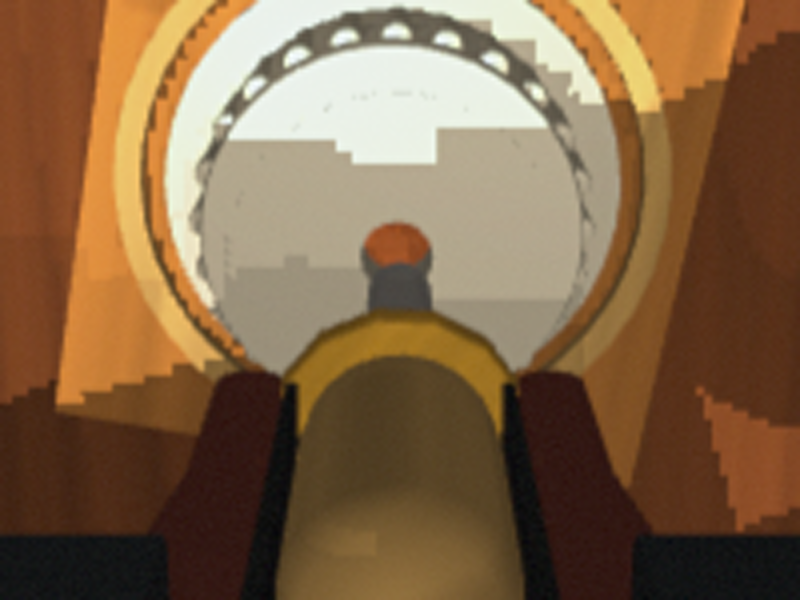

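The bore spans x 362–432 in the zoom with its far edge at y 222, giving a centre of about (397,257). The rod shaft spans x 369–432 with the tip's far edge at y≈265.

Run:
```python
from h import *
import json
p=json.load(open("pb.json"))
g=lambda u,v:(180+u/4-.375,150+v/4-.375)
for z in(.117,):
  print("bore L,R,far",[onz("wrist",g(*x),z,p)[:2] for x in((362,257),(432,257),(397,222))])
print("tip far",onz("wrist",g(400.5,265),.195-.066,p), "tcp",p[0])
```

```text
bore L,R,far [array([0.5755, 0.1967]), array([0.5872, 0.1967]), array([0.5814, 0.2027])]
tip far [0.5819 0.1988 0.129 ] tcp [0.5814096622472301, 0.195348548701488, 0.195024207233417]
```

Run:
```python
from h import *
for i in range(5): wait(.02);print(get_tcp_pos())
t=np.mean([get_tcp_pos() for _ in range(10)],0); print("mean",t,get_time())
d=np.array([-.0005,.0029]); x,y=.5814+d[0],.1970+d[1]
if abs(t[1]-.1953)<.0007: y=.197+d[1]
movel([x,y,.189],v=.05); wait(.1)
f0=np.array(get_ft_force()); im,p=shot("c.png")
r=movel([x,y,.176],v=.02,until_force=4)
print(r,get_tcp_pos(),np.array(get_ft_force())-f0,get_time())
```

```text
[0.5815 0.1953 0.1952]
[0.5815 0.1954 0.1953]
[0.5815 0.1954 0.1953]
[0.5815 0.1955 0.1953]
[0.5815 0.1955 0.1953]
mean [0.5815 0.1955 0.1953] 8.8083
True [0.5812 0.2    0.1817] [-1.0919 -0.0368  7.1146] 9.6917
```

Contact came on the mould's top at TCP z ≈ .182, because the arm hadn't settled when I took the picture, so y was about 1.7 mm too far. I'll correct and probe in a small spiral.

```bash
cat >> h.py <<'E'
def probe(x,y,zhi=.1845,zlo=.175,f=3.5):
    movel([x,y,zhi],v=.03); wait(.12)
    f0=np.array(get_ft_force())
    r=movel([x,y,zlo],v=.02,until_force=f)
    t=np.array(get_tcp_pos()); print((x,y),r,t,np.array(get_ft_force())-f0,get_time())
    return r,t
E
python3 - <<'E'
from h import *
movel([.5812,.2,.186],v=.03)
for dx,dy in [(0,0),(0,-.001),(.001,0),(-.001,0),(0,.001)]:
    r,t=probe(.5809+dx,.1982+dy)
    if t[2]<.179: print("IN"); break
E
```

```text
(0.5809, 0.1982) False [0.5809 0.1982 0.1749] [ 0.0806  0.7656 -0.3064] 11.0
IN
```

It's in the bore. Now I push in steps, with the force guarded.

Run:
```python
from h import *
x,y=.5809,.1982
f0=np.array(get_ft_force())
for z in np.arange(.171,.1405,-.0035):
    r=movel([x,y,z],v=.01,until_force=17)
    f=np.array(get_ft_force())-f0
    print(round(z,4),r,np.array(get_tcp_pos()),f,round(get_grip_width()*88,2),round(get_time(),2))
    if f[2]>18 or r: break
```

```text
0.171 False [0.5809 0.1982 0.171 ] [ 0.0858  0.2916 -0.2778] 23.92 11.55
0.1675 False [0.5811 0.1982 0.1677] [0.0892 1.2379 2.9246] 23.57 12.05
0.164 False [0.5811 0.198  0.164 ] [ 1.7071 -1.1921  3.0895] 23.42 12.55
0.1605 False [0.5811 0.198  0.161 ] [ 0.4581 -2.9143  7.7618] 23.6 13.05
0.157 False [0.5807 0.1984 0.1567] [-0.4697  0.6101  2.2763] 23.38 13.55
0.1535 False [0.5809 0.1982 0.1534] [-0.1601  0.8155  2.4199] 23.42 14.05
0.15 False [0.5809 0.1982 0.1499] [0.4457 0.5603 2.7607] 23.96 14.55
0.1465 False [0.5804 0.198  0.146 ] [-0.3887  0.4859  0.6877] 23.63 15.05
0.143 False [0.5809 0.1982 0.1429] [0.4964 0.0741 0.2455] 24.05 15.55
```

Run:
```python
from h import *
x,y=.5809,.1982
print(movel([x,y,.1408],v=.01,until_force=4),get_tcp_pos(),get_ft_force())
movel([x,y,.190],v=.06); wait(.1)
print(get_tcp_pos(),get_ft_force(),get_time())
movel([x,y-.004,.195],v=.05); wait(.3)
im,p=shot("d.png"); s=read_camera("scene")[:,:,::-1]
cv2.imwrite("pics/d2.png",np.hstack([cv2.resize(im[150:300,205:355],(400,400)),cv2.resize(s[150:230,310:390],(400,400),interpolation=cv2.INTER_CUBIC)]))
```

```text
False [0.5808 0.1982 0.1407] [ 0.5633 -0.0253 -1.3856]
[0.5806 0.1981 0.1895] [-1.0138  0.1032 -1.7258] 16.9833
```

View pics/d2.png

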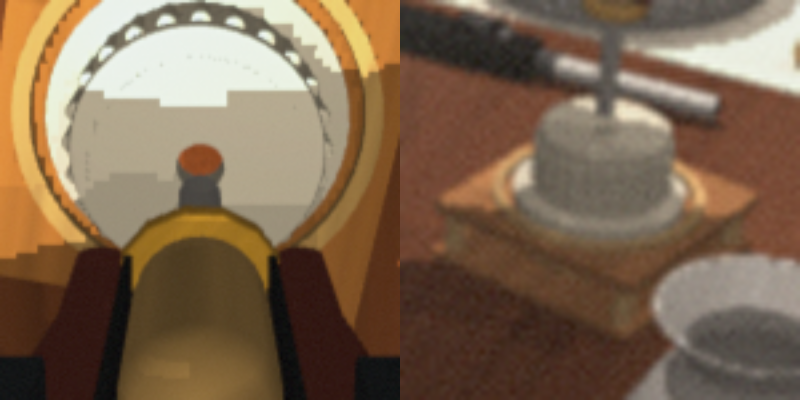

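The mould is still seated, and the rod went to about 41.5 mm without resistance. I'll re-enter and feel gently for the diya's top, which should be about 45 mm deep if it lies flat.

Run:
```python
from h import *
x,y=.5809,.1982
movel([x,y,.1895],v=.05)
r,t=probe(x,y,zhi=.186)
if t[2]<.179:
    movel([x,y,.142],v=.05); wait(.1); f0=np.array(get_ft_force())
    r=movel([x,y,.1362],v=.006,until_force=2.5)
    print("feel",r,get_tcp_pos(),np.array(get_ft_force())-f0)
    movel([x,y,.195],v=.07)
print(get_tcp_pos(),get_time())
```

```text
(0.5809, 0.1982) False [0.5809 0.1982 0.175 ] [0.6346 0.1695 1.0404] 19.025
feel True [0.5809 0.1982 0.1382] [-0.6127  1.0216  7.0393]
[0.5806 0.1981 0.1946] 21.5667
```

Run:
```python
from h import *
movel([.5806,.1981,.215],v=.1)
move_pose([.55,.08,.215],down(0.)); move_pose([.5015,-.151,.205],down(0.)); wait(.4)
movel([.5015,-.151,.182],v=.08); wait(.2)
t=get_tcp_pos();print(t)
r=movel([.5015,-.151,.125],v=.05,until_force=5); print(r,get_tcp_pos(),get_time())
if not r:
    wait(.2); f0=np.array(get_ft_force())
    r=movel([.5015,-.151,.112],v=.012,until_force=3)
    print("seat",r,get_tcp_pos(),np.array(get_ft_force())-f0,get_time())
```

```text
[ 0.5018 -0.1511  0.1824]
False [ 0.5018 -0.1511  0.1253] 25.7417
seat True [ 0.5015 -0.151   0.1173] [-1.1424 -1.0496  5.4973] 26.6333
```

Seated at z .1173, the same height as at pickup. Now I release, retreat and check.

Run:
```python
from h import *
command_gripper(0.5); wait(.2)
movel([.5015,-.151,.2],v=.12)
movel([.5015,-.151,.26],v=.15)
wait(.3); im,p=shot("e.png")
move_pose([.40,.30,.30],down(.6)); wait(.3)
s=read_camera("scene")[:,:,::-1]
cv2.imwrite("pics/e2.png",np.hstack([cv2.resize(im[130:260,210:340],(350,350)),cv2.resize(s[140:350,140:460],(450,350))]))
print(get_time())
```

```text
31.1583
```

View pics/e2.png

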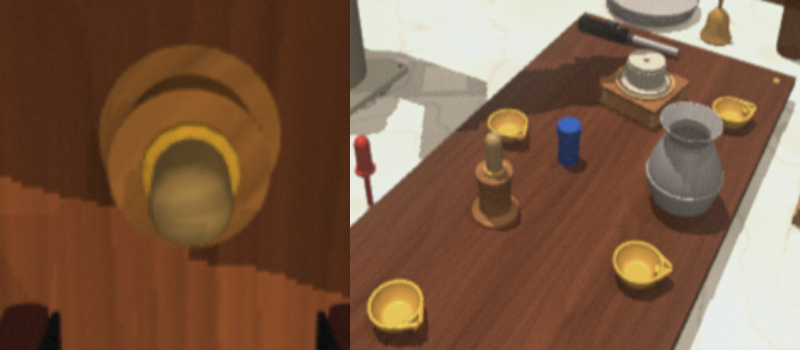

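The rod stands upright in its holder with the collar on top, at right-panel (494,180). The mould sits on its stand at (646,75), and everything else is where it was.

```bash
python3 -c "
from station import *
print(job_done(),get_time())"
```

```text
the job is handed in; nothing more can be done
the job is handed in; nothing more can be done
```

I pushed the diya out onto the cork pad and handed the job in at about 31 s: by feel its top is about 44 mm below the mould's top (45 means flat, which no camera could confirm), forces read 8 N at most between moves, and the rod is upright in its holder with nothing else seen to have moved.

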